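Seat the serviced high-voltage parts in their matching battery cradles

TASK

Put each of the four loose battery parts (contactor, capacitor, fuse and relay) into the cradle on the tray whose recess matches it in shape and size, upright and flat on the floor of the recess, not resting on the rim. Set the parts down without dropping them, and leave the roll of tape and the bolt cup where they are.

Things in the scene. Friction and masses are not known exactly. Their poses are not given: they have to be found in the camera images.
- contactor: Contactor: upright black cylinder, 54 mm in diameter and 52 mm high, with a steel band round its lower part, a thin divider and two copper studs on top (to 60 mm). About 300 g. Origin: centre of its underside, z up along its axis.
- capacitor: Capacitor: small upright aluminium cylinder, 30 mm in diameter and 50 mm high, with two thin dark steel pins on top (to 56 mm). About 60 g. Origin: centre of its underside, z up along its axis.
- fuse: Fuse: long block, 100 mm along its x. Its middle is a white ceramic body 70 (x) x 32 (y) x 40 (z) mm, with lower brass ends 26 mm wide and 22 mm high. About 180 g. Origin: centre of its underside, z up.
- relay: Relay: grey plastic block 60 (x) x 40 (y) x 42 (z) mm, with a pale label and four small steel blades on top (to 48 mm). About 120 g. Origin: centre of its underside, z up.
- cradle_round_large: Fixed mounting cradle, lying flat on the aluminium tray: a 4 mm black plate with a white rim 5 mm high and 5 mm thick round a round recess. The recess is 68 mm in diameter. Origin: centre of its underside, which lies 4 mm above the table; z up, so the recess floor (on which the part must stand) is at z = 4 mm and the top of the rim at z = 9 mm in its frame.
- cradle_round_small: Fixed mounting cradle, lying flat on the aluminium tray: a 4 mm black plate with a white rim 5 mm high and 5 mm thick round a round recess. The recess is 44 mm in diameter. Origin: centre of its underside, which lies 4 mm above the table; z up, so the recess floor (on which the part must stand) is at z = 4 mm and the top of the rim at z = 9 mm in its frame.
- cradle_long: Fixed mounting cradle, lying flat on the aluminium tray: a 4 mm black plate with a white rim 5 mm high and 5 mm thick round a long rectangular recess. The recess is 114 mm (along its x) by 46 mm (y). Origin: centre of its underside, which lies 4 mm above the table; z up, so the recess floor (on which the part must stand) is at z = 4 mm and the top of the rim at z = 9 mm in its frame.
- cradle_short: Fixed mounting cradle, lying flat on the aluminium tray: a 4 mm black plate with a white rim 5 mm high and 5 mm thick round a short rectangular recess. The recess is 74 mm (along its x) by 54 mm (y). Origin: centre of its underside, which lies 4 mm above the table; z up, so the recess floor (on which the part must stand) is at z = 4 mm and the top of the rim at z = 9 mm in its frame.
- tape_roll: Roll of yellow tape lying flat among the parts, 64 mm across, 19 mm high; to be left alone. Origin: centre of its underside.
- bolt_cup: Open steel cup with a few bolt heads in it, standing among the parts, 60 mm across, 34 mm high; to be left alone. Origin: centre of its underside.
There are look-alikes about, which are no part of the job. What is shaped like the relay but green is not meant.

How it is judged:
By the outcome, as a careful person would: the job done as asked, in the order asked, and still so for the second after the job is handed in, with the robot touching nothing.
It also fails if it takes over 86 s, if anything falls off the work surface, if the arm or the gripper's body presses on something with over 40 N, if the wrist force passes 120 N, or if a joint passes its speed limit or range.

ROBOT

A 6-joint arm with a two-finger parallel gripper is mounted at the origin on the work surface. World frame = base frame: x ahead of the robot, y to its left, z up, the work surface at z = 0. Lengths are in m, angles in degrees, forces in N, time in s.
With the tool pointing down it reaches from about 0.25 to 0.725 m from the base axis. Payload 9.7 kg.
Tool frame: the origin (TCP) lies midway between the tips of the shut fingers; the grasp point (between the pads) lies 19 mm behind it (bot.hold_point_z is the distance from the TCP to the grasp point, in m); z points along the fingers, y is the line along which they close (so a half turn about z gives the same grasp; the last joint's range is limited). The gripper opens to 85 mm and grips with 20 to 120 N. Pads are 22 mm wide; open, the fingers measure 114 mm over their backs; the gripper's body (76 mm by 85 mm) begins 54 mm behind the grasp point. The pads swing forward as they close: fully open they stand 13 mm farther back than shut.
Start: joints at [-67.265, 4.979, 10.078, 95.1, 0, 90], TCP at [0.213, -0.507, 0.231] pointing down, gripper open.
Joint ranges: [-179.16, 179.16], [-48.56, 103.87], [-65.8, 70.77], [-126.05, 130.52], [-82.76, 87.17], [-180, 180]. Speed limits (degrees/s): [127.2, 127.2, 147.25, 180, 180, 180].

INTERFACE

Orientations are given as [roll, pitch, yaw] about the fixed x, y, z axes, in that order (R = Rz(yaw) Ry(pitch) Rx(roll)).
In Python, from workcell import bot gives the robot as it stands.
- The arm moves only by the tool play_rows, never from a script. Its argument "steps" is a list that holds one entry, the list of rows, each a list of 4 numbers: the shift along the tool's x, y, z in m, then the turn about the tool's z in rad. In form: [[[tx, ty, tz, yaw], ...]]. A call has exactly 5 rows; each row shifts and turns the commanded pose from where the row before left it, along the tool's axes as they then stand; what a row does not reach is not made up. A row lasts 1/12 s, in which the tool goes at most 41.7 mm and 7.16 degrees, less where a joint would pass 70% of its speed; a pose out of reach is approached as far as the arm can. A call is refused whole if a number of a shift passes 0.0417 or a number of a turn 0.125, either way. A call with a gripper value outside its range is refused whole. "gripper" is the finger opening in m, from 0 to 0.0854, set as the call begins (left out, the last holds). The fingers move at their own pace and stop on an object; "squeeze" is the grip in N (left out, the last holds). Time passes only in rows, so rows that do not move let the fingers close, or fill a call up. It gives the time, the measured TCP pose, the force, the opening and the grip force at its end, in the units of the state.
- bot.get_obs(): the state, without advancing time (a new reading comes with each control period).
- bot.camera(name): name is "scene" or "top" or "wrist"; returns a dict with "img" (480x640x3 uint8, blue, green, red), "vfov" (degrees; the focal length in pixels is half the picture's height over the tangent of half this angle, whatever the lens; pixels are square), "cx", "cy" (the principal point, pixels), "D" ([k1, k2, p1, p2, k3] as OpenCV has them; the pictures are not rectified), "xyz" and "attitude" of the camera in the world. Camera axes: x right, y down, z forward; pixel columns grow to the right and rows downward; lengths in m; the calibration is good to about 2 mm. A picture is of the moment at which its call begins. There is no depth.
- bot.job_done(): hands the job in; it is judged then, once.
The state is a dict: "time": time; "q": joint angles; "qd": joint speeds; "joint_efforts": joint torques, N m; "ee_pos": TCP position; "tcp_rot": TCP orientation; "wrist_force": force on the tool from outside, world axes, zero at the start; "torque": the same for the moment, N m; "opening": finger opening in m; "grasp_force": force on a finger pad.
Only numpy, scipy, OpenCV 4.12 (cv2) and the standard library are available. Lean on these libraries where they do the work, as an engineer would, in place of code of your own. Each camera call takes 0.05 s, during which the arm holds its last target. There are 200 camera calls.

## Working session

There is one attempt and no reset: what is moved stays moved. The work goes in short steps, Python scripts to look and compute and a tool call to move; the robot and the scene stay as the last step left them, time stands still between calls to the robot, and variables do not carry over. Pictures are saved under pics/ and viewed, at most 14 in all, crops included, and the job is handed in when it is done.

Besides the shell and the picture viewer there is one more tool, called after "Call:" as name(argument=value, ...), one argument or row to a line, values as JSON. play_rows: Moves the arm, as the interface text tells. Its arguments: {"type":"object","properties":{"steps":{"type":"array","items":{"type":"array","items":{"type":"array","items":{"type":"number"}}}},"gripper":{"type":"number"},"squeeze":{"type":"number"}},"required":["steps"]}

```bash
ls; mkdir -p pics; cat > h.py <<'E'
import numpy as np, cv2
from scipy.spatial.transform import Rotation as R
from workcell import bot
def shot(n,f):
    c=bot.camera(n); cv2.imwrite(f'pics/{f}.png',c['img']); return c
def K(c):
    f=240/np.tan(np.radians(c['vfov'])/2); return np.array([[f,0,c['cx']],[0,f,c['cy']],[0,0,1]])
def Rc(c): return R.from_euler('xyz',c['attitude'],degrees=True).as_matrix()
def ray(c,uv,z):
    p=cv2.undistortPoints(np.array(uv,float).reshape(-1,1,2),K(c),np.array(c['D'],float)).reshape(-1,2)
    d=np.c_[p,np.ones(len(p))]@Rc(c).T; o=np.array(c['xyz'])
    return o+d*((z-o[2])/d[:,2])[:,None]
def proj(c,P):
    r=Rc(c).T; return cv2.projectPoints(np.array(P,float).reshape(-1,1,3),cv2.Rodrigues(r)[0],-r@np.array(c['xyz']),K(c),np.array(c['D'],float))[0].reshape(-1,2)
E
python3 - <<'E'
from h import *
import pickle
for n in ['top','scene']:
    c=shot(n,n); pickle.dump(c,open(n+'.pkl','wb')); print(n,c['vfov'],c['cx'],c['cy'],c['D'],c['xyz'],c['attitude'])
print(bot.get_obs())
E
```

```text
pics
top 45.92382145235566 319.9663607860991 245.4391431018604 [-0.04165742  0.          0.          0.          0.        ] [0.38592069 0.04910943 1.04039413] [-170.39723829   -0.76333196  -90.23460344]
scene 49.97817007472783 325.2561438182977 231.16299814812677 [0.02186295 0.         0.         0.         0.        ] [1.02438534 0.1500313  0.73216245] [-143.06638979    0.9341205   101.50556181]
{'time': 0.1, 'q': array([-6.72661342e+01,  5.00607004e+00,  1.00393829e+01,  9.50974167e+01,
       -1.45486277e-03,  8.99996081e+01]), 'qd': array([ 0.11811201, -0.0604634 ,  0.15524571, -0.14329468,  0.05070935,
       -0.0207848 ]), 'joint_efforts': array([-6.98535969e-04, -5.21560872e+01,  4.65652442e+01,  1.60572695e-02,
       -6.98284310e-06, -1.70426009e-06]), 'ee_pos': array([ 0.21246823, -0.50709829,  0.23067546]), 'tcp_rot': array([-1.79935896e+02,  1.45442341e-03,  2.27342594e+01]), 'wrist_force': array([ 0.59927372, -0.40090092,  0.18808858]), 'torque': array([-0.03093836, -0.01941993,  0.07397058]), 'grasp_force': 0.0, 'opening': 0.0853091002599836}
```

View pics/top.png

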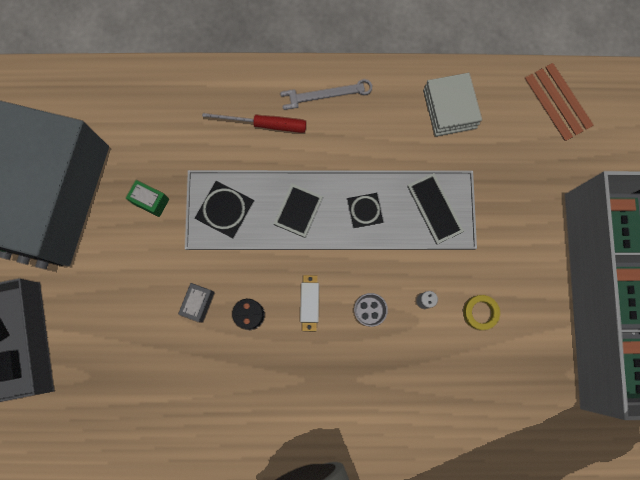

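View pics/scene.png

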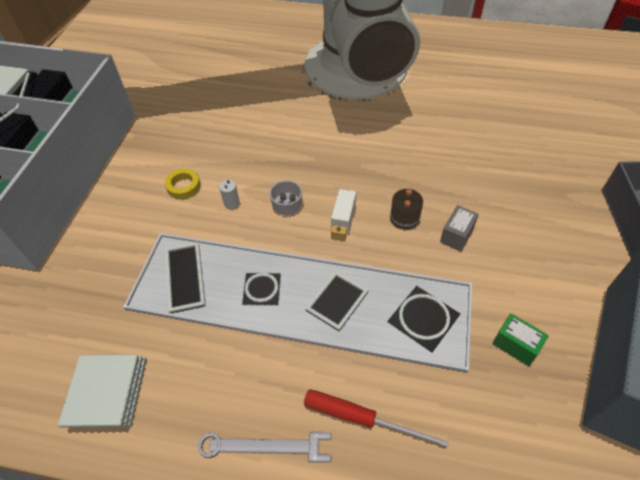

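Relay-like candidates: grey block (196,303), green block (148,197). Of these the grey one is the relay. Contactor (248,314), versus dark things in the bins at the left edge. Capacitor (429,299), versus the bolt cup (370,310). Fuse (310,303), nothing similar. Cradles: large round (224,209), short (299,211), small round (365,210), long (435,209). I'll check this in a close crop.

```bash
cat > m.py <<'E'
from h import *
import pickle
c=pickle.load(open('top.pkl','rb')); im=c['img']; hsv=cv2.cvtColor(im,cv2.COLOR_BGR2HSV)
H,S,V=cv2.split(hsv)
def comps(mask,name,z,box,minA=40):
    m=np.zeros_like(mask); x0,y0,x1,y1=box; m[y0:y1,x0:x1]=mask[y0:y1,x0:x1]
    cs,_=cv2.findContours(m,cv2.RETR_EXTERNAL,cv2.CHAIN_APPROX_NONE)
    for k in cs:
        if cv2.contourArea(k)<minA: continue
        w=ray(c,k.reshape(-1,2),z)[:,:2]
        r=cv2.minAreaRect((w*1000).astype(np.float32))
        print(name,'px',k.reshape(-1,2).mean(0).round(0),'rect mm c',np.round(r[0],1),'size',np.round(r[1],1),'ang',round(r[2],1))
dark=((V<60)*255).astype('uint8')
comps(dark,'dark',.008,(190,172,470,248))
comps(dark,'contactor',.052,(225,290,270,335))
white=((V>150)&(S<60)).astype('uint8')*255
comps(white,'fuse',.04,(290,270,330,335))
comps(white,'relaylabel',.042,(175,275,220,325))
comps(white,'cap',.05,(410,280,445,315))
grey=((S<60)).astype('uint8')*255
comps(grey,'relaygrey',.042,(175,275,220,325))
comps(grey,'cap',.05,(410,280,445,315))
cv2.imwrite('pics/crop.png',cv2.resize(im[165:340,175:505],(792,420),interpolation=cv2.INTER_CUBIC))
E
python3 m.py
```

```text
dark px [367. 221.] rect mm c [611.8 -52.7] size [25.9 56.1] ang 9.5
dark px [365. 209.] rect mm c [629.2 -50.4] size [41.4 40.6] ang 43.9
dark px [227. 216.] rect mm c [630.  213.6] size [82.2 81.7] ang 62.3
dark px [223. 208.] rect mm c [632.  214.5] size [65.7 65.2] ang 89.9
dark px [298. 210.] rect mm c [628.4  75.5] size [52.5 72.9] ang 66.7
dark px [219. 187.] rect mm c [674.2 224.2] size [21.7 45.8] ang 12.1
dark px [435. 208.] rect mm c [ 632.2 -182.4] size [113.   44.2] ang 25.0
contactor px [248. 314.] rect mm c [433.1 160.9] size [55.4 50.6] ang 63.7
fuse px [309. 302.] rect mm c [454.3  54.8] size [28.1 66.8] ang 89.8
relaygrey px [196. 302.] rect mm c [453.4 253.4] size [45.7 59.7] ang 69.8
cap px [427. 300.] rect mm c [ 456.4 -151.5] size [28.7 37.5] ang 25.7
```

View pics/crop.png

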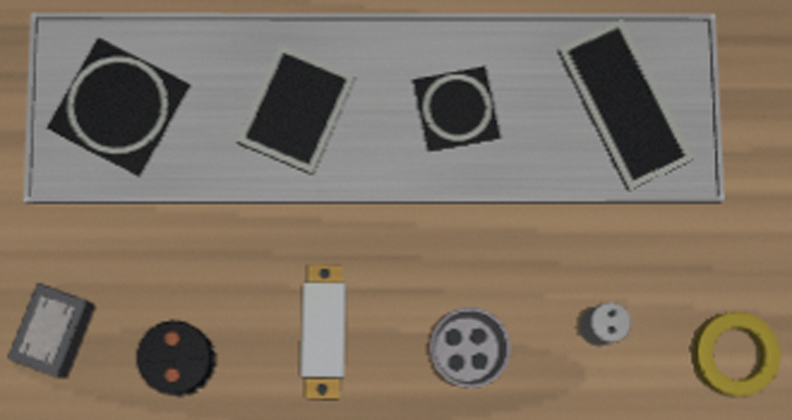

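The crop confirms it. Grey relay is at crop (52,330) and the black contactor with copper studs at (172,357). The fuse is at (323,330) and the capacitor with two pins at (610,322). Recess sizes match the cradles. Next I'll do a small turn test and start moving.

```bash
cat >> h.py <<'E'
def go(x,y,z,yaw=None):
    o=bot.get_obs(); Rt=R.from_euler('xyz',o['tcp_rot'],degrees=True).as_matrix()
    d=Rt.T@(np.array([x,y,z])/1000-o['ee_pos']); t=0 if yaw is None else np.radians((o['tcp_rot'][2]-yaw+180)%360-180)
    print('pos',(o['ee_pos']*1000).round(1),'yaw',round(o['tcp_rot'][2],1),'q',o['q'].round(0),'open',round(o['opening'],4),'shift',d.round(4),'turn(rad, tool z)',round(t,3),'t',round(o['time'],1),'F',o['wrist_force'].round(1))
E
python3 -c "
from h import *
c=bot.camera('wrist');o=bot.get_obs();Rt=R.from_euler('xyz',o['tcp_rot'],degrees=True).as_matrix()
print(c['vfov'],c['D'],Rt.T@(np.array(c['xyz'])-o['ee_pos']),Rt.T@Rc(c))"
```

```text
59.55818805963112 [0.01134274 0.         0.         0.         0.        ] [ 0.08219497  0.00132065 -0.14270564] [[ 3.49809485e-04 -9.47943578e-01 -3.18438141e-01]
 [ 9.99997655e-01  1.01215001e-03 -1.91450823e-03]
 [ 2.13715295e-03 -3.18436725e-01  9.47941710e-01]]
```

Call:
play_rows(
  steps=[
    [[0,0,0,0.04],[0,0,0,0.04],[0,0,0,0.04],[0,0,0,0.04],[0,0,0,0]],
  ],
)

```text
time: 0.57
ee_pos: [0.2125, -0.5072, 0.231]
tcp_rot: [-180.0, 0.0, 13.5]
wrist_force: [0.5, -0.8, -1.0]
opening: 0.0855
grasp_force: 0.0
```

```bash
python3 -c "
from h import *
go(433,160,200)"
```

```text
pos [ 212.5 -507.2  231. ] yaw 13.5 q [-67.   5.  10.  95.  -0.  99.] open 0.0855 shift [ 0.3698 -0.5975  0.0313] turn(rad, tool z) 0 t 0.6 F [ 0.5 -0.8 -1. ]
```

Call:
play_rows(
  steps=[
    [[0,0,0,-0.1],[0,0,0,-0.1],[0,0,0,-0.1],[0,0,0,-0.1],[0,0,0,-0.1]],
  ],
)

```text
time: 0.98
ee_pos: [0.2125, -0.5072, 0.2311]
tcp_rot: [-180.0, -0.0, 42.6]
wrist_force: [0.3, -0.4, 0.1]
opening: 0.0852
grasp_force: 0.0
```

Call:
play_rows(
  steps=[
    [[0,0,0,-0.1],[0,0,0,-0.1],[0,0,0,-0.1],[0,0,0,-0.1],[0,0,0,-0.1]],
  ],
)

```text
time: 1.4
ee_pos: [0.2125, -0.5072, 0.2311]
tcp_rot: [-180.0, -0.0, 71.2]
wrist_force: [0.1, 0.4, -0.3]
opening: 0.0854
grasp_force: 0.0
```

Call:
play_rows(
  steps=[
    [[0,0,0,-0.1],[0,0,0,-0.1],[0,0,0,-0.1],[0,0,0,-0.1],[0,0,0,-0.1]],
  ],
)

```text
time: 1.82
ee_pos: [0.2125, -0.5072, 0.2311]
tcp_rot: [-180.0, -0.0, 99.9]
wrist_force: [0.4, -0.2, 0.4]
opening: 0.0853
grasp_force: 0.0
```

```bash
python3 -c "
from h import *
go(433,160,170)"
```

```text
pos [ 212.5 -507.2  231.1] yaw 99.9 q [-67.   5.  10.  95.  -0.  13.] open 0.0853 shift [0.6194 0.3317 0.0613] turn(rad, tool z) 0 t 1.8 F [ 0.4 -0.2  0.4]
```

Call:
play_rows(
  steps=[
    [[0.0248,0.0133,0,0],[0.0248,0.0133,0,0],[0.0248,0.0133,0,0],[0.0248,0.0133,0,0],[0.0248,0.0133,0,0]],
  ],
)

```text
time: 2.23
ee_pos: [0.2577, -0.3727, 0.2311]
tcp_rot: [-180.0, -0.0, 99.6]
wrist_force: [0.1, -0.3, -0.1]
opening: 0.0855
grasp_force: 0.0
```

Call:
play_rows(
  steps=[
    [[0.0248,0.0133,0,0],[0.0248,0.0133,0,0],[0.0248,0.0133,0,0],[0.0248,0.0133,0,0],[0.0248,0.0133,0,0]],
  ],
)

```text
time: 2.65
ee_pos: [0.3028, -0.2394, 0.2313]
tcp_rot: [180.0, 0.0, 99.6]
wrist_force: [0.3, -0.1, 0.2]
opening: 0.0852
grasp_force: 0.0
```

Call:
play_rows(
  steps=[
    [[0.0248,0.0133,0,0],[0.0248,0.0133,0,0],[0.0248,0.0133,0,0],[0.0248,0.0133,0,0],[0.0248,0.0133,0,0]],
  ],
)

```text
time: 3.07
ee_pos: [0.3479, -0.1061, 0.2313]
tcp_rot: [180.0, 0.0, 99.6]
wrist_force: [0.0, -0.8, 0.8]
opening: 0.0853
grasp_force: 0.0
```

Call:
play_rows(
  steps=[
    [[0.0248,0.0133,0,0],[0.0248,0.0133,0,0],[0.0248,0.0133,0,0],[0.0248,0.0133,0,0],[0.0248,0.0133,0,0]],
  ],
)

```text
time: 3.48
ee_pos: [0.393, 0.0273, 0.2313]
tcp_rot: [180.0, 0.0, 99.6]
wrist_force: [-0.3, -1.1, -0.1]
opening: 0.0854
grasp_force: 0.0
```

Call:
play_rows(
  steps=[
    [[0.0248,0.0133,0.012,0],[0.0248,0.0133,0.012,0],[0.0248,0.0133,0.012,0],[0.0248,0.0133,0.012,0],[0.0248,0.0133,0.012,0]],
  ],
)

```text
time: 3.9
ee_pos: [0.4381, 0.1607, 0.1707]
tcp_rot: [180.0, -0.0, 99.6]
wrist_force: [0.8, -0.7, 0.4]
opening: 0.0854
grasp_force: 0.0
```

Call:
play_rows(
  steps=[
    [[0,0,0,0],[0,0,0,0],[0,0,0,0],[0,0,0,0],[0,0,0,0]],
  ],
)

```text
time: 4.32
ee_pos: [0.4382, 0.1584, 0.172]
tcp_rot: [179.9, -0.0, 99.5]
wrist_force: [0.9, -0.7, -0.0]
opening: 0.0851
grasp_force: 0.0
```

```bash
python3 -c "
from h import *
import pickle
go(433,160,170)
c=shot('wrist','w1'); pickle.dump(c,open('w1.pkl','wb'))
print(proj(c,[[.433,.160,.052]]), proj(c,[[.453,.253,.042]]))"
```

```text
pos [438.2 158.4 172. ] yaw 99.5 q [ 20.  -7.  -9.  89.  -0. 100.] open 0.0851 shift [ 0.0024 -0.0048  0.002 ] turn(rad, tool z) 0 t 4.3 F [ 0.9 -0.7 -0. ]
[[312.03551906 224.92029343]] [[369.0166036   80.80584653]]
```

View pics/w1.png

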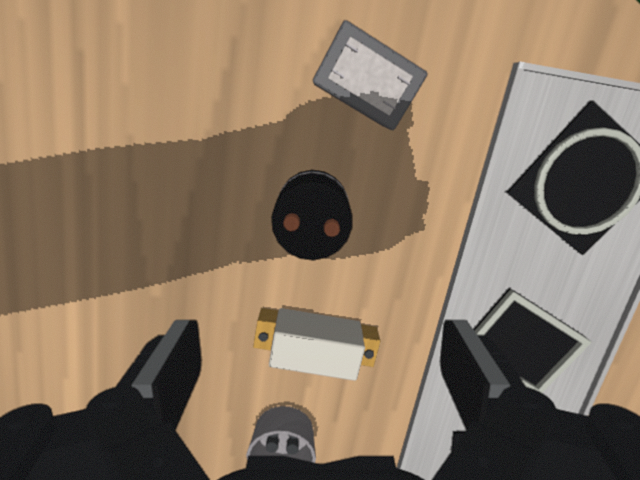

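The wrist view shows the contactor studs at (291,222) and (332,228), with the relay at (370,75), the large round cradle at (590,180) and the fuse at (317,345).

```bash
python3 -c "
from h import *
import pickle
c=pickle.load(open('w1.pkl','rb'));im=c['img'];H,S,V=cv2.split(cv2.cvtColor(im,cv2.COLOR_BGR2HSV))
m=((S>90)&(V>50)&(H<12)).astype('uint8')*255;m[:200]=0;m[245:]=0;m[:,:270]=0;m[:,360:]=0
n,_,st,ce=cv2.connectedComponentsWithStats(m)
k=[i for i in range(1,n) if st[i,4]>60];print(ce[k],st[k,4]);p=ray(c,ce[k],.060)[:,:2]*1000;print(p,p.mean(0))
m=((V<48)).astype('uint8')*255;m[:160]=0;m[270:]=0;m[:,:260]=0;m[:,365:]=0
k=max(cv2.findContours(m,0,1)[0],key=cv2.contourArea);x=k[:,0,0];y=k[:,0,1];print('dark bbox',cv2.boundingRect(k))
l,r_=x.min(),x.max();print('edge-based top centre', ray(c,[[(l+r_)/2,y[(x==l)|(x==r_)].mean()]],.052)*1000)
m=((V>120)&(S<30)).astype('uint8')*255;m[130:]=0;m[:,:300]=0;m[:,440:]=0
k=max(cv2.findContours(m,0,1)[0],key=cv2.contourArea);w=(ray(c,k[:,0],.042)[:,:2]*1000).astype('float32');print('relay label',cv2.minAreaRect(w))
go(433,160,170)
"
```

```text
[[291.2375     221.95      ]
 [331.35744681 227.58723404]] [240 235]
[[419.48609196 162.15034537]
 [445.14392646 162.6536469 ]] [432.31500921 162.40199614]
dark bbox (272, 173, 80, 87)
edge-based top centre [[432.16216407 163.01834333  52.        ]]
relay label ((453.28778076171875, 255.24111938476562), (27.21457862854004, 45.74721145629883), 69.87015533447266)
pos [438.2 158.5 172. ] yaw 99.5 q [ 20.  -7.  -9.  89.  -0. 100.] open 0.0854 shift [ 0.0023 -0.0048  0.0019] turn(rad, tool z) 0 t 4.4 F [-0.2 -0.2  0.2]
```

Call:
play_rows(
  steps=[
    [[0.0048,-0.0052,0.015,0],[0,0,0.02,0],[0,0,0.02,0],[0,0,0.02,0],[0,0,0.02,0]],
  ],
)

```text
time: 4.78
ee_pos: [0.4323, 0.1625, 0.0759]
tcp_rot: [179.9, -0.0, 99.5]
wrist_force: [0.6, -0.2, -0.2]
opening: 0.0853
grasp_force: 0.0
```

Call:
play_rows(
  steps=[
    [[0,0,0.02,0],[0,0,0.02,0],[0,0,0.015,0],[0,0,0.01,0],[0,0,0,0]],
  ],
)

```text
time: 5.2
ee_pos: [0.4311, 0.1622, 0.0097]
tcp_rot: [-179.9, 0.0, 99.5]
wrist_force: [-1.0, -0.4, -0.7]
opening: 0.0852
grasp_force: 0.0
```

Call:
play_rows(
  steps=[
    [[0,0,0,0],[0,0,0,0],[0,0,0,0],[0,0,0,0],[0,0,0,0]],
  ],
  gripper=0.03,
  squeeze=40,
)

```text
time: 5.62
ee_pos: [0.4329, 0.1632, 0.0127]
tcp_rot: [179.9, -0.0, 99.5]
wrist_force: [-0.8, -0.8, 6.3]
opening: 0.0531
grasp_force: 41.7
```

Call:
play_rows(
  steps=[
    [[0,0,0,0],[0,0,0,0],[0,0,0,0],[0,0,0,0],[0,0,0,0]],
  ],
)

```text
time: 6.03
ee_pos: [0.4329, 0.1632, 0.0127]
tcp_rot: [179.9, -0.0, 99.5]
wrist_force: [-1.1, -1.8, 5.7]
opening: 0.0533
grasp_force: 41.7
```

```bash
python3 -c "
from h import *
go(432.3,162.4,12)"
```

```text
pos [432.9 163.2  12.7] yaw 99.5 q [ 21.  -5. -25.  71.  -0. 101.] open 0.0533 shift [-0.0007 -0.0007  0.0007] turn(rad, tool z) 0 t 6.0 F [-1.1 -1.8  5.7]
```

Call:
play_rows(
  steps=[
    [[0,0,-0.008,0],[0,0,-0.015,0],[0,0,-0.015,0],[0,0,-0.015,0],[0,0,0,0]],
  ],
)

```text
time: 6.45
ee_pos: [0.4335, 0.1636, 0.0675]
tcp_rot: [179.8, -0.1, 99.5]
wrist_force: [0.6, -0.6, -2.8]
opening: 0.0533
grasp_force: 42.8
```

Call:
play_rows(
  steps=[
    [[0.0012,0.0137,0,0],[0.0012,0.0137,0,0],[0.0012,0.0137,0,0],[0.0012,0.0137,0,0],[0.0012,0.0137,0,0]],
  ],
)

```text
time: 6.87
ee_pos: [0.499, 0.1804, 0.0635]
tcp_rot: [-180.0, 0.0, 99.5]
wrist_force: [0.2, -0.1, -1.9]
opening: 0.053
grasp_force: 43.1
```

Call:
play_rows(
  steps=[
    [[0.0012,0.0137,0,0],[0.0012,0.0137,0,0],[0.0012,0.0137,0,0],[0.0012,0.0137,0,0],[0.0012,0.0137,0,0]],
  ],
)

```text
time: 7.28
ee_pos: [0.5656, 0.1976, 0.0633]
tcp_rot: [-179.9, 0.0, 99.5]
wrist_force: [0.3, -0.2, -2.9]
opening: 0.0534
grasp_force: 43.1
```

Call:
play_rows(
  steps=[
    [[0.0012,0.0137,0,0],[0.0012,0.0137,0,0],[0.0012,0.0137,0,0],[0.0012,0.0137,0,0],[0.0012,0.0137,0,0]],
  ],
)

```text
time: 7.7
ee_pos: [0.6321, 0.2148, 0.0632]
tcp_rot: [-179.9, 0.0, 99.5]
wrist_force: [0.2, 1.1, -3.1]
opening: 0.0533
grasp_force: 43.1
```

Call:
play_rows(
  steps=[
    [[0,0,0,0],[0,0,0,0],[0,0,0,0],[0,0,0,0],[0,0,0,0]],
  ],
)

```text
time: 8.12
ee_pos: [0.6313, 0.2146, 0.0644]
tcp_rot: [-180.0, 0.0, 99.5]
wrist_force: [-0.1, -0.7, -2.8]
opening: 0.0532
grasp_force: 43.4
```

```bash
python3 -c "
from h import *
import pickle
go(632,215,20.7)
c=shot('wrist','w2'); pickle.dump(c,open('w2.pkl','wb'))"
```

```text
pos [631.3 214.6  64.4] yaw 99.5 q [19. 21. 10. 80.  0. 99.] open 0.0532 shift [0.0003 0.0008 0.0437] turn(rad, tool z) 0 t 8.1 F [-0.1 -0.7 -2.8]
```

View pics/w2.png

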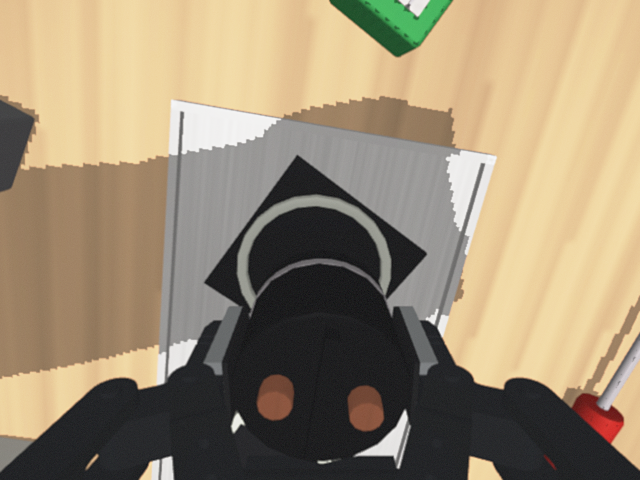

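The held contactor is upright over the large round cradle, whose rim spans (237..391, top 195). I'll fit that rim.

```bash
cat >> h.py <<'E'
def circ(p):
    A=np.c_[2*p,np.ones(len(p))]; s=np.linalg.lstsq(A,(p**2).sum(1),rcond=None)[0]
    r=np.sqrt(s[2]+s[0]**2+s[1]**2); return s[:2].round(1),r.round(1),np.abs(np.linalg.norm(p-s[:2],axis=1)-r).max().round(1)
E
python3 -c "
from h import *
import pickle
c=pickle.load(open('w2.pkl','rb'));g=cv2.cvtColor(c['img'],6).astype(int)
i=[];o=[]
for a in np.radians(np.r_[175:366:8]):
    q=[(314+r*np.cos(a),268+r*np.sin(a)) for r in np.arange(50,95,.5)]
    v=np.array([g[int(round(y)),int(round(x))] for x,y in q]); b=np.where(v>100)[0]
    if len(b)>8 and len(b)<45: i.append(q[b[0]]);o.append(q[b[-1]])
for n,e in (('in',i),('out',o)): print(n,len(e),circ(ray(c,e,.013)[:,:2]*1000))
"
```

```text
in 16 (array([628.6, 213. ]), np.float64(33.6), np.float64(0.3))
out 16 (array([626.9, 219.4]), np.float64(39.9), np.float64(7.9))
```

Call:
play_rows(
  steps=[
    [[-0.0005,-0.001,0.012,0],[0,0,0.012,0],[0,0,0.01,0],[0,0,0.006,0],[0,0,0,0]],
  ],
)

```text
time: 8.58
ee_pos: [0.63, 0.2137, 0.022]
tcp_rot: [-179.8, 0.0, 99.5]
wrist_force: [-0.3, -1.4, -3.3]
opening: 0.0532
grasp_force: 43.3
```

Call:
play_rows(
  steps=[
    [[0,0,0.002,0],[0,0,0.001,0],[0,0,0,0],[0,0,0,0],[0,0,0,0]],
  ],
)

```text
time: 9.0
ee_pos: [0.6311, 0.2141, 0.0216]
tcp_rot: [180.0, -0.0, 99.5]
wrist_force: [0.3, -0.7, -2.5]
opening: 0.0532
grasp_force: 43.3
```

Call:
play_rows(
  steps=[
    [[0,0,0.001,0],[0,0,0,0],[0,0,0,0],[0,0,0,0],[0,0,0,0]],
  ],
)

```text
time: 9.42
ee_pos: [0.6312, 0.2142, 0.0208]
tcp_rot: [180.0, -0.0, 99.5]
wrist_force: [-0.7, -1.6, 2.1]
opening: 0.0528
grasp_force: 43.6
```

Call:
play_rows(
  steps=[
    [[0,0,0.0005,0],[0,0,0,0],[0,0,0,0],[0,0,0,0],[0,0,0,0]],
  ],
)

```text
time: 9.83
ee_pos: [0.6312, 0.2142, 0.0208]
tcp_rot: [179.9, -0.0, 99.5]
wrist_force: [-2.3, -0.5, 5.6]
opening: 0.0533
grasp_force: 44.2
```

Call:
play_rows(
  steps=[
    [[0,0,0,0],[0,0,0,0],[0,0,0,0],[0,0,0,0],[0,0,0,0]],
  ],
  gripper=0.075,
)

```text
time: 10.25
ee_pos: [0.6309, 0.214, 0.0196]
tcp_rot: [-180.0, 0.0, 99.5]
wrist_force: [0.5, 0.2, 0.6]
opening: 0.0747
grasp_force: 0.0
```

Call:
play_rows(
  steps=[
    [[0,0,-0.015,0],[0,0,-0.03,0],[0,0,-0.035,0],[0,0,-0.035,0],[0,0,-0.035,0]],
  ],
)

```text
time: 10.67
ee_pos: [0.6306, 0.214, 0.1712]
tcp_rot: [-180.0, 0.0, 99.5]
wrist_force: [0.3, 0.2, 0.6]
opening: 0.0752
grasp_force: 0.0
```

Call:
play_rows(
  steps=[
    [[-0.022,-0.0158,0,0],[-0.022,-0.0158,0,0],[-0.022,-0.0158,0,0],[-0.022,-0.0158,0,0],[-0.022,-0.0158,0,0]],
  ],
)

```text
time: 11.08
ee_pos: [0.5705, 0.0916, 0.1697]
tcp_rot: [180.0, 0.0, 99.5]
wrist_force: [0.8, 0.3, -0.1]
opening: 0.075
grasp_force: 0.0
```

Call:
play_rows(
  steps=[
    [[-0.022,-0.0158,0,0],[-0.022,-0.0158,0,0],[-0.022,-0.0158,0,0],[-0.022,-0.0158,0,0],[-0.022,-0.0158,0,0]],
  ],
)

```text
time: 11.5
ee_pos: [0.5107, -0.03, 0.1698]
tcp_rot: [180.0, 0.0, 99.5]
wrist_force: [0.3, -0.6, 0.4]
opening: 0.0752
grasp_force: 0.0
```

Call:
play_rows(
  steps=[
    [[-0.022,-0.0158,0,0],[-0.022,-0.0158,0,0],[-0.022,-0.0158,0,0],[-0.022,-0.0158,0,0],[-0.022,-0.0158,0,0]],
  ],
)

```text
time: 11.92
ee_pos: [0.451, -0.1516, 0.1699]
tcp_rot: [180.0, 0.0, 99.5]
wrist_force: [0.2, -1.1, 1.2]
opening: 0.075
grasp_force: 0.0
```

Call:
play_rows(
  steps=[
    [[0,0,0,0],[0,0,0,0],[0,0,0,0],[0,0,0,0],[0,0,0,0]],
  ],
)

```text
time: 12.33
ee_pos: [0.4521, -0.1498, 0.1697]
tcp_rot: [-180.0, -0.0, 99.6]
wrist_force: [-0.3, -0.1, 0.6]
opening: 0.0748
grasp_force: 0.0
```

```bash
python3 -c "
from h import *
import pickle
t=pickle.load(open('top.pkl','rb'));P=ray(t,[[429.2,299.2]],.05)[0];print(P)
go(P[0]*1e3,P[1]*1e3,12)
c=shot('wrist','w3'); pickle.dump(c,open('w3.pkl','wb'));print(proj(c,[P]))"
```

```text
[ 0.45749568 -0.15590917  0.05      ]
pos [ 452.1 -149.8  169.7] yaw 99.6 q [-18.  -6.  -8.  88.   0.  62.] open 0.0748 shift [-0.0069  0.0044  0.1577] turn(rad, tool z) 0 t 12.3 F [-0.3 -0.1  0.6]
[[326.26454539 238.55136944]]
```

View pics/w3.png

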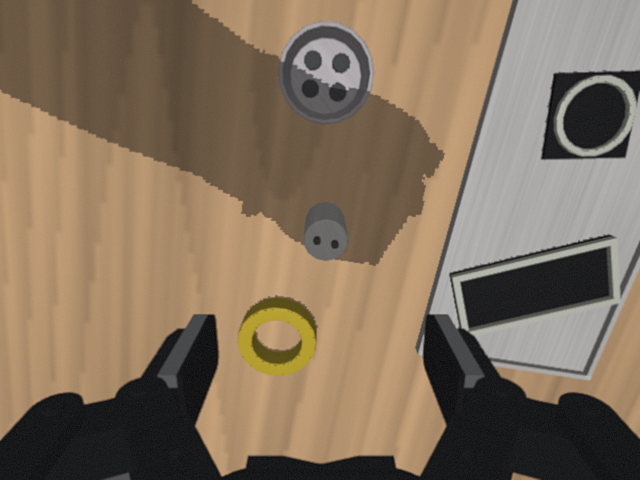

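The capacitor's top disc is at (326,240) with pins at (317,240) and (334,244), which matches the top-view prediction. The small cradle is at (595,115), the long one at (540,283) and the tape at (277,335).

Call:
play_rows(
  steps=[
    [[-0.0074,0.004,0.015,0],[0,0,0.02,0],[0,0,0.02,0],[0,0,0.02,0],[0,0,0.02,0]],
  ],
  gripper=0.062,
)

```text
time: 12.8
ee_pos: [0.4571, -0.1566, 0.0738]
tcp_rot: [180.0, -0.0, 99.6]
wrist_force: [0.7, 0.4, 0.0]
opening: 0.0621
grasp_force: 0.0
```

Call:
play_rows(
  steps=[
    [[0,0,0.02,0],[0,0,0.02,0],[0,0,0.015,0],[0,0,0.008,0],[0,0,0,0]],
  ],
)

```text
time: 13.22
ee_pos: [0.456, -0.1564, 0.0101]
tcp_rot: [-179.9, -0.1, 99.6]
wrist_force: [-0.4, 0.6, 0.8]
opening: 0.0618
grasp_force: 0.0
```

Call:
play_rows(
  steps=[
    [[0,0,0,0],[0,0,0,0],[0,0,0,0],[0,0,0,0],[0,0,0,0]],
  ],
  gripper=0.015,
  squeeze=30,
)

```text
time: 13.63
ee_pos: [0.4577, -0.1574, 0.0131]
tcp_rot: [179.9, 0.1, 99.5]
wrist_force: [0.2, 0.6, 5.9]
opening: 0.029
grasp_force: 29.8
```

Call:
play_rows(
  steps=[
    [[0,0,0,0],[0,0,0,0],[0,0,0,0],[0,0,0,0],[0,0,0,0]],
  ],
)

```text
time: 14.05
ee_pos: [0.4577, -0.1574, 0.0131]
tcp_rot: [179.9, 0.0, 99.5]
wrist_force: [0.5, 1.7, 6.3]
opening: 0.0291
grasp_force: 29.8
```

```bash
python3 -c "
from h import *
import pickle
go(629.2,-50.4,22)
c=pickle.load(open('w3.pkl','rb'));g=cv2.cvtColor(c['img'],6).astype(int)
i=[]
for a in np.radians(np.r_[0:360:10]):
    q=[(594+r*np.cos(a),116+r*np.sin(a)) for r in np.arange(15,45,.5) if 594+r*np.cos(a)<639]
    v=np.array([g[int(round(y)),int(round(x))] for x,y in q]); b=np.where(v>100)[0]
    if len(b): i.append(q[b[0]])
print('small',circ(ray(c,i,.013)[:,:2]*1000))
m=(g<60).astype('uint8')*255;m[:235]=0;m[335:]=0;m[:,:455]=0
k=max(cv2.findContours(m,0,1)[0],key=cv2.contourArea);w=(ray(c,k[:,0],.008)[:,:2]*1000).astype('float32');print('long',cv2.minAreaRect(w))
"
```

```text
pos [ 457.7 -157.4   13.1] yaw 99.5 q [-19.  -3. -22.  71.   0.  62.] open 0.0291 shift [ 0.0772  0.1868 -0.0086] turn(rad, tool z) 0 t 14.1 F [0.5 1.7 6.3]
small (array([626. , -50.7]), np.float64(21.9), np.float64(0.7))
long ((631.1927490234375, -183.38824462890625), (112.01885223388672, 42.32033157348633), 24.793790817260742)
```

Call:
play_rows(
  steps=[
    [[0,0,-0.008,0],[0,0,-0.015,0],[0,0,-0.015,0],[0,0,-0.015,0],[0,0,0,0]],
  ],
)

```text
time: 14.47
ee_pos: [0.4582, -0.1577, 0.0682]
tcp_rot: [179.8, 0.1, 99.5]
wrist_force: [0.0, 0.2, -0.7]
opening: 0.0288
grasp_force: 29.7
```

Call:
play_rows(
  steps=[
    [[0.0077,0.0185,0,0],[0.0077,0.0185,0,0],[0.0077,0.0185,0,0],[0.0077,0.0185,0,0],[0.0077,0.0185,0,0]],
  ],
)

```text
time: 14.88
ee_pos: [0.5422, -0.1034, 0.0643]
tcp_rot: [-180.0, -0.0, 99.5]
wrist_force: [0.3, -0.4, 0.5]
opening: 0.0293
grasp_force: 29.8
```

Call:
play_rows(
  steps=[
    [[0.0077,0.0185,0,0],[0.0077,0.0185,0,0],[0.0077,0.0185,0,0],[0.0077,0.0185,0,0],[0.0077,0.0185,0,0]],
  ],
)

```text
time: 15.3
ee_pos: [0.6271, -0.0501, 0.064]
tcp_rot: [-179.9, -0.0, 99.5]
wrist_force: [1.3, -0.6, -0.7]
opening: 0.0292
grasp_force: 29.8
```

Call:
play_rows(
  steps=[
    [[0,0,0,0],[0,0,0,0],[0,0,0,0],[0,0,0,0],[0,0,0,0]],
  ],
)

```text
time: 15.72
ee_pos: [0.626, -0.0512, 0.0649]
tcp_rot: [-180.0, 0.0, 99.5]
wrist_force: [-0.2, 0.8, -1.3]
opening: 0.0295
grasp_force: 30.0
```

```bash
python3 -c "
from h import *
go(628,-51.3,21.1)
c=shot('wrist','w4')"
```

```text
pos [626.  -51.2  64.9] yaw 99.5 q [-5. 16.  4. 78. -0. 76.] open 0.0295 shift [-0.0004  0.002   0.0438] turn(rad, tool z) 0 t 15.7 F [-0.2  0.8 -1.3]
```

View pics/w4.png

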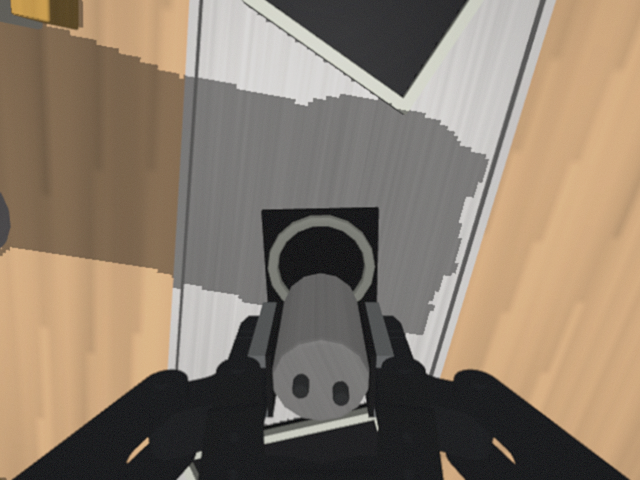

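The capacitor is held upright and centred over the small round cradle (rim centre about (321,264)). I'll lower it.

Call:
play_rows(
  steps=[
    [[-0.0004,0.001,0.012,0],[0,0,0.012,0],[0,0,0.01,0],[0,0,0.006,0],[0,0,0,0]],
  ],
)

```text
time: 16.18
ee_pos: [0.6264, -0.0508, 0.0222]
tcp_rot: [-179.8, -0.0, 99.5]
wrist_force: [0.6, 0.2, -0.9]
opening: 0.0297
grasp_force: 29.8
```

Call:
play_rows(
  steps=[
    [[0,0,0.002,0],[0,0,0.001,0],[0,0,0,0],[0,0,0,0],[0,0,0,0]],
  ],
)

```text
time: 16.6
ee_pos: [0.6279, -0.0509, 0.0222]
tcp_rot: [180.0, 0.0, 99.5]
wrist_force: [0.3, -0.2, -0.9]
opening: 0.0293
grasp_force: 29.8
```

Call:
play_rows(
  steps=[
    [[0,0,0.001,0],[0,0,0,0],[0,0,0,0],[0,0,0,0],[0,0,0,0]],
  ],
)

```text
time: 17.02
ee_pos: [0.6279, -0.0509, 0.0212]
tcp_rot: [180.0, 0.0, 99.5]
wrist_force: [1.2, -0.2, 2.6]
opening: 0.0295
grasp_force: 30.0
```

Call:
play_rows(
  steps=[
    [[0,0,0,0],[0,0,0,0],[0,0,0,0],[0,0,0,0],[0,0,0,0]],
  ],
  gripper=0.055,
)

```text
time: 17.43
ee_pos: [0.6275, -0.0509, 0.0206]
tcp_rot: [-180.0, -0.0, 99.5]
wrist_force: [-0.5, 0.8, -0.5]
opening: 0.0549
grasp_force: 0.0
```

Call:
play_rows(
  steps=[
    [[0,0,-0.015,0],[0,0,-0.03,0],[0,0,-0.035,0],[0,0,-0.035,0],[0,0,-0.035,0]],
  ],
)

```text
time: 17.85
ee_pos: [0.6272, -0.0509, 0.1723]
tcp_rot: [-180.0, -0.0, 99.5]
wrist_force: [0.5, -1.1, 1.6]
opening: 0.0549
grasp_force: 0.0
```

Call:
play_rows(
  steps=[
    [[0.0133,-0.0154,0,0],[0.0133,-0.0154,0,0],[0.0133,-0.0154,0,0],[0.0133,-0.0154,0,0],[0.0133,-0.0154,0,0]],
  ],
)

```text
time: 18.27
ee_pos: [0.5399, 0.0024, 0.1707]
tcp_rot: [180.0, -0.0, 99.5]
wrist_force: [-0.5, 0.4, 0.2]
opening: 0.0552
grasp_force: 0.0
```

Call:
play_rows(
  steps=[
    [[0.0133,-0.0154,0,0],[0.0133,-0.0154,0,0],[0.0133,-0.0154,0,0],[0.0133,-0.0154,0,0],[0.0133,-0.0154,0,0]],
  ],
)

```text
time: 18.68
ee_pos: [0.4529, 0.0552, 0.1708]
tcp_rot: [180.0, -0.0, 99.5]
wrist_force: [1.0, 0.8, -0.4]
opening: 0.0553
grasp_force: 0.0
```

Call:
play_rows(
  steps=[
    [[0,0,0,-0.094],[0,0,0,-0.094],[0,0,0,-0.094],[0,0,0,-0.094],[0,0,0,-0.094]],
  ],
)

```text
time: 19.1
ee_pos: [0.4537, 0.0548, 0.1709]
tcp_rot: [180.0, 0.0, 126.7]
wrist_force: [0.2, -0.3, -0.2]
opening: 0.0551
grasp_force: 0.0
```

Call:
play_rows(
  steps=[
    [[0,0,0,-0.094],[0,0,0,-0.094],[0,0,0,-0.094],[0,0,0,-0.094],[0,0,0,-0.094]],
  ],
)

```text
time: 19.52
ee_pos: [0.4537, 0.0548, 0.1708]
tcp_rot: [180.0, 0.0, 153.6]
wrist_force: [0.3, -0.2, 0.0]
opening: 0.0552
grasp_force: 0.0
```

Call:
play_rows(
  steps=[
    [[0,0,0,-0.094],[0,0,0,-0.094],[0,0,0,-0.094],[0,0,0,-0.094],[0,0,0,-0.094]],
  ],
)

```text
time: 19.93
ee_pos: [0.4537, 0.0548, 0.1708]
tcp_rot: [180.0, 0.0, -179.4]
wrist_force: [0.0, 0.7, 0.8]
opening: 0.055
grasp_force: 0.0
```

Call:
play_rows(
  steps=[
    [[0,0,0,0],[0,0,0,0],[0,0,0,0],[0,0,0,0],[0,0,0,0]],
  ],
)

```text
time: 20.35
ee_pos: [0.4538, 0.0548, 0.1708]
tcp_rot: [180.0, 0.0, -179.8]
wrist_force: [0.3, -0.6, -0.3]
opening: 0.0551
grasp_force: 0.0
```

```bash
python3 -c "
from h import *
import pickle
c=shot('wrist','w5'); pickle.dump(c,open('w5.pkl','wb'))
H,S,V=cv2.split(cv2.cvtColor(c['img'],cv2.COLOR_BGR2HSV))
m=((V>120)&(S<40)).astype('uint8')*255
for k in cv2.findContours(m,0,1)[0]:
  if cv2.contourArea(k)>1500: print(cv2.boundingRect(k),cv2.minAreaRect((ray(c,k[:,0],.04)[:,:2]*1000).astype('float32')))
go(454.3,54.8,12,180)
print(proj(c,[[.4543,.0548,.04]]))"
```

```text
(0, 388, 39, 75) ((626.9201049804688, -187.00518798828125), (29.463470458984375, 74.93680572509766), 77.0313720703125)
(442, 330, 157, 82) ((571.7938842773438, 202.86114501953125), (73.10565948486328, 115.70392608642578), 0.323282390832901)
(229, 329, 184, 134) ((598.0751953125, 54.98834991455078), (126.06578826904297, 147.87677001953125), 0.17170359194278717)
(0, 329, 200, 64) ((563.1676025390625, -110.14459228515625), (55.785858154296875, 149.79286193847656), 0.00643565971404314)
(587, 189, 53, 72) ((454.0013122558594, 257.9196472167969), (27.13974952697754, 45.11746597290039), 70.11914825439453)
(297, 172, 46, 98) ((452.79742431640625, 53.0418586730957), (29.271751403808594, 68.09574127197266), 88.58078002929688)
(116, 158, 88, 84) ((438.204833984375, -52.91578674316406), (56.55353927612305, 57.37188720703125), 0.1977790743112564)
pos [453.8  54.8 170.8] yaw -179.8 q [  7.  -9. -10.  89.   0.   7.] open 0.0549 shift [-0.0005 -0.      0.1588] turn(rad, tool z) 0.004 t 20.4 F [-0.4 -0.4 -0.7]
[[321.18774998 224.58422105]]
```

View pics/w5.png

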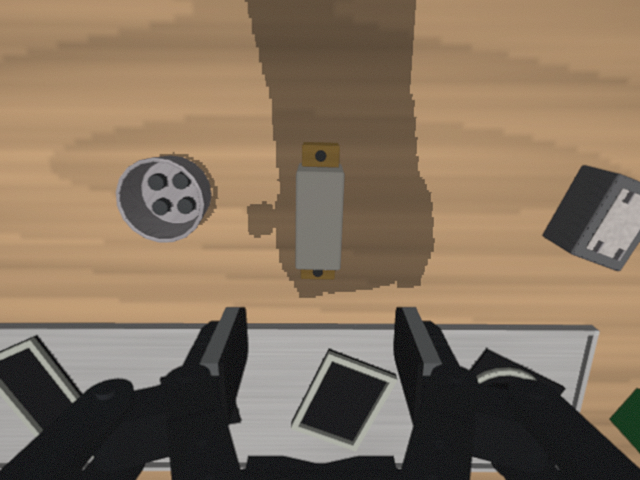

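The fuse body is at (320,220), aligned with the fingers, and the relay is at (610,220). I'll descend on the fuse.

Call:
play_rows(
  steps=[
    [[0.0003,0.0005,0.016,0],[0,0,0.02,0],[0,0,0.02,0],[0,0,0.02,0],[0,0,0.02,0]],
  ],
  gripper=0.06,
)

```text
time: 20.82
ee_pos: [0.4534, 0.0553, 0.0739]
tcp_rot: [180.0, 0.0, -179.7]
wrist_force: [0.5, 0.1, 1.2]
opening: 0.0597
grasp_force: 0.0
```

Call:
play_rows(
  steps=[
    [[0,0,0.02,0],[0,0,0.02,0],[0,0,0.015,0],[0,0,0.008,0],[0,0,0,0]],
  ],
)

```text
time: 21.23
ee_pos: [0.4524, 0.0552, 0.0102]
tcp_rot: [-180.0, -0.2, -179.7]
wrist_force: [0.3, -0.0, 0.2]
opening: 0.06
grasp_force: 0.0
```

Call:
play_rows(
  steps=[
    [[0,0,0,0],[0,0,0,0],[0,0,0,0],[0,0,0,0],[0,0,0,0]],
  ],
  gripper=0.015,
  squeeze=40,
)

```text
time: 21.65
ee_pos: [0.4544, 0.0554, 0.0132]
tcp_rot: [180.0, 0.1, -179.7]
wrist_force: [0.3, -0.0, 6.1]
opening: 0.0311
grasp_force: 41.5
```

Call:
play_rows(
  steps=[
    [[0,0,0,0],[0,0,0,0],[0,0,0,0],[0,0,0,0],[0,0,0,0]],
  ],
)

```text
time: 22.07
ee_pos: [0.4544, 0.0554, 0.0132]
tcp_rot: [180.0, 0.1, -179.7]
wrist_force: [-0.7, 1.2, 5.6]
opening: 0.0316
grasp_force: 41.5
```

```bash
python3 -c "
from h import *
go(631.8,-182.8,130,-155.2)"
```

```text
pos [454.4  55.4  13.2] yaw -179.7 q [  7.  -6. -25.  71.   0.   7.] open 0.0316 shift [-0.1764 -0.2391 -0.1165] turn(rad, tool z) -0.428 t 22.1 F [-0.7  1.2  5.6]
```

Call:
play_rows(
  steps=[
    [[0,0,-0.01,0],[0,0,-0.02,0],[0,0,-0.03,0],[0,0,-0.03,0],[0,0,-0.027,0]],
  ],
)

```text
time: 22.48
ee_pos: [0.4532, 0.0553, 0.1311]
tcp_rot: [180.0, 0.0, -179.7]
wrist_force: [1.5, 0.1, -1.4]
opening: 0.0312
grasp_force: 40.5
```

Call:
play_rows(
  steps=[
    [[-0.0118,-0.0159,0,0],[-0.0118,-0.0159,0,0],[-0.0118,-0.0159,0,0],[-0.0118,-0.0159,0,0],[-0.0118,-0.0159,0,0]],
  ],
)

```text
time: 22.9
ee_pos: [0.5133, -0.0246, 0.1296]
tcp_rot: [180.0, 0.0, -179.7]
wrist_force: [-0.2, 0.9, -1.1]
opening: 0.0311
grasp_force: 40.6
```

Call:
play_rows(
  steps=[
    [[-0.0118,-0.0159,0,0],[-0.0118,-0.0159,0,0],[-0.0118,-0.0159,0,0],[-0.0118,-0.0159,0,0],[-0.0118,-0.0159,0,0]],
  ],
)

```text
time: 23.32
ee_pos: [0.5727, -0.1039, 0.1294]
tcp_rot: [180.0, 0.0, -179.7]
wrist_force: [-0.4, 0.9, -1.8]
opening: 0.0314
grasp_force: 40.6
```

Call:
play_rows(
  steps=[
    [[-0.0118,-0.0159,0,0],[-0.0118,-0.0159,0,0],[-0.0118,-0.0159,0,0],[-0.0118,-0.0159,0,0],[-0.0118,-0.0159,0,0]],
  ],
)

```text
time: 23.73
ee_pos: [0.6321, -0.1831, 0.1293]
tcp_rot: [180.0, -0.0, -179.7]
wrist_force: [-0.3, 0.0, -2.4]
opening: 0.0316
grasp_force: 40.6
```

Call:
play_rows(
  steps=[
    [[0,0,0,-0.086],[0,0,0,-0.086],[0,0,0,-0.086],[0,0,0,-0.086],[0,0,0,-0.086]],
  ],
)

```text
time: 24.15
ee_pos: [0.6316, -0.1823, 0.1292]
tcp_rot: [180.0, -0.0, -154.8]
wrist_force: [-0.3, -0.7, -1.4]
opening: 0.0314
grasp_force: 40.7
```

Call:
play_rows(
  steps=[
    [[0,0,0.02,0],[0,0,0.02,0],[0,0,0.015,0],[0,0,0,0],[0,0,0,0]],
  ],
)

```text
time: 24.57
ee_pos: [0.6312, -0.1821, 0.0736]
tcp_rot: [179.9, -0.1, -155.1]
wrist_force: [0.2, -0.1, -1.0]
opening: 0.0314
grasp_force: 40.6
```

```bash
python3 -c "
from h import *
go(631.8,-182.8,21.2,-155.2)
c=shot('wrist','w6')"
```

```text
pos [ 631.2 -182.1   73.6] yaw -155.1 q [-16.  20.  10.  80.  -0. -41.] open 0.0314 shift [-0.0003 -0.001   0.0524] turn(rad, tool z) 0.002 t 24.6 F [ 0.2 -0.1 -1. ]
```

View pics/w6.png

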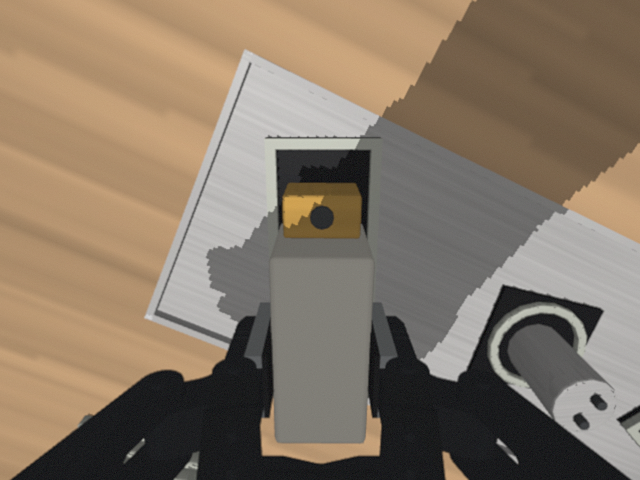

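The fuse is aligned with the long recess, both laterally and in yaw. The capacitor stands upright in its own recess at (540,345). I'll lower the fuse.

Call:
play_rows(
  steps=[
    [[-0.0003,-0.0006,0.015,0],[0,0,0.015,0],[0,0,0.012,0],[0,0,0.006,0],[0,0,0,0]],
  ],
)

```text
time: 25.03
ee_pos: [0.6318, -0.1825, 0.0249]
tcp_rot: [179.9, -0.1, -155.1]
wrist_force: [0.4, 0.4, -1.6]
opening: 0.0317
grasp_force: 40.6
```

Call:
play_rows(
  steps=[
    [[0,0,0.002,0],[0,0,0.001,0],[0,0,0,0],[0,0,0,0],[0,0,0,0]],
  ],
)

```text
time: 25.45
ee_pos: [0.6325, -0.1827, 0.0233]
tcp_rot: [-180.0, 0.0, -155.1]
wrist_force: [0.8, -1.0, -0.7]
opening: 0.0313
grasp_force: 40.6
```

Call:
play_rows(
  steps=[
    [[0,0,0.001,0],[0,0,0,0],[0,0,0,0],[0,0,0,0],[0,0,0,0]],
  ],
)

```text
time: 25.87
ee_pos: [0.6322, -0.1827, 0.0218]
tcp_rot: [180.0, -0.0, -155.1]
wrist_force: [1.0, -0.4, -0.8]
opening: 0.0312
grasp_force: 40.6
```

Call:
play_rows(
  steps=[
    [[0,0,0.0007,0],[0,0,0,0],[0,0,0,0],[0,0,0,0],[0,0,0,0]],
  ],
)

```text
time: 26.28
ee_pos: [0.6324, -0.1827, 0.0213]
tcp_rot: [-180.0, 0.0, -155.1]
wrist_force: [-0.7, -0.9, 0.3]
opening: 0.0314
grasp_force: 40.8
```

Call:
play_rows(
  steps=[
    [[0,0,0.0005,0],[0,0,0,0],[0,0,0,0],[0,0,0,0],[0,0,0,0]],
  ],
)

```text
time: 26.7
ee_pos: [0.6323, -0.1827, 0.0212]
tcp_rot: [-180.0, 0.0, -155.1]
wrist_force: [-3.5, -0.0, 5.9]
opening: 0.0315
grasp_force: 41.3
```

Call:
play_rows(
  steps=[
    [[0,0,0,0],[0,0,0,0],[0,0,0,0],[0,0,0,0],[0,0,0,0]],
  ],
  gripper=0.06,
)

```text
time: 27.12
ee_pos: [0.6322, -0.1826, 0.0204]
tcp_rot: [180.0, -0.0, -155.1]
wrist_force: [-0.3, -1.0, 0.7]
opening: 0.0602
grasp_force: 0.0
```

Call:
play_rows(
  steps=[
    [[0,0,-0.015,0],[0,0,-0.03,0],[0,0,-0.035,0],[0,0,-0.035,0],[0,0,-0.035,0]],
  ],
)

```text
time: 27.53
ee_pos: [0.6319, -0.1826, 0.1721]
tcp_rot: [180.0, -0.0, -155.1]
wrist_force: [1.0, -1.1, -0.3]
opening: 0.0602
grasp_force: 0.0
```

Call:
play_rows(
  steps=[
    [[-0.0011,0.0237,0,0],[-0.0011,0.0237,0,0],[-0.0011,0.0237,0,0],[-0.0011,0.0237,0,0],[-0.0011,0.0237,0,0]],
  ],
)

```text
time: 27.95
ee_pos: [0.5868, -0.072, 0.1706]
tcp_rot: [-180.0, 0.0, -155.1]
wrist_force: [-0.4, 0.2, 0.5]
opening: 0.0597
grasp_force: 0.0
```

Call:
play_rows(
  steps=[
    [[-0.0011,0.0237,0,0],[-0.0011,0.0237,0,0],[-0.0011,0.0237,0,0],[-0.0011,0.0237,0,0],[-0.0011,0.0237,0,0]],
  ],
)

```text
time: 28.37
ee_pos: [0.5418, 0.0379, 0.1707]
tcp_rot: [-180.0, 0.0, -155.1]
wrist_force: [0.5, -0.5, -0.3]
opening: 0.0596
grasp_force: 0.0
```

Call:
play_rows(
  steps=[
    [[-0.0011,0.0237,0,0],[-0.0011,0.0237,0,0],[-0.0011,0.0237,0,0],[-0.0011,0.0237,0,0],[-0.0011,0.0237,0,0]],
  ],
)

```text
time: 28.78
ee_pos: [0.4968, 0.1477, 0.1707]
tcp_rot: [-180.0, 0.0, -155.1]
wrist_force: [-0.7, 0.1, -0.2]
opening: 0.0602
grasp_force: 0.0
```

Call:
play_rows(
  steps=[
    [[-0.0011,0.0237,0,0],[-0.0011,0.0237,0,0],[-0.0011,0.0237,0,0],[-0.0011,0.0237,0,0],[-0.0011,0.0237,0,0]],
  ],
)

```text
time: 29.2
ee_pos: [0.4518, 0.2575, 0.1707]
tcp_rot: [180.0, 0.0, -155.1]
wrist_force: [0.4, -1.6, -1.3]
opening: 0.0602
grasp_force: 0.0
```

Call:
play_rows(
  steps=[
    [[0,0,0,0.098],[0,0,0,0.098],[0,0,0,0.098],[0,0,0,0.098],[0,0,0,0.098]],
  ],
)

```text
time: 29.62
ee_pos: [0.4523, 0.2565, 0.1706]
tcp_rot: [180.0, 0.0, 176.6]
wrist_force: [-0.3, -0.5, 0.3]
opening: 0.0598
grasp_force: 0.0
```

Call:
play_rows(
  steps=[
    [[0,0,0,0.098],[0,0,0,0.098],[0,0,0,0.098],[0,0,0,0],[0,0,0,0]],
  ],
)

```text
time: 30.03
ee_pos: [0.4524, 0.2564, 0.1706]
tcp_rot: [180.0, 0.0, 160.2]
wrist_force: [-0.2, 0.4, -0.9]
opening: 0.0598
grasp_force: 0.0
```

```bash
python3 -c "
from h import *
c=shot('wrist','w7')
H,S,V=cv2.split(cv2.cvtColor(c['img'],cv2.COLOR_BGR2HSV))
m=((V>100)&(S<40)).astype('uint8')*255
for k in cv2.findContours(m,0,1)[0]:
  if cv2.contourArea(k)>1200: print(cv2.boundingRect(k),cv2.minAreaRect((ray(c,k[:,0],.042)[:,:2]*1000).astype('float32')))
go(453.5,256,12,160)
print(proj(c,[[.4535,.256,.042]]))"
```

```text
(226, 314, 195, 156) ((582.9779663085938, 207.99203491210938), (154.7786407470703, 131.2350311279297), 76.20195007324219)
(301, 195, 39, 62) ((453.2153625488281, 255.29820251464844), (25.590534210205078, 43.217403411865234), 69.72916412353516)
pos [452.4 256.4 170.6] yaw 160.2 q [30.  0. -2. 88. -0. 49.] open 0.0598 shift [-0.0012 -0.      0.1586] turn(rad, tool z) 0.004 t 30.1 F [ 0.7 -0.4 -0.3]
[[320.87735744 226.27575292]]
```

View pics/w7.png

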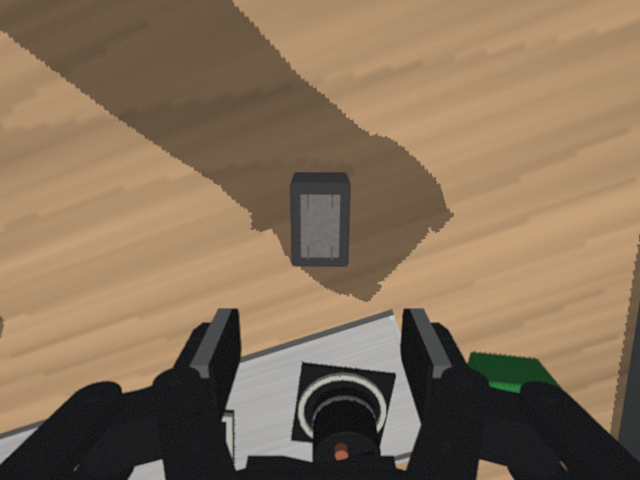

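The relay is at (320,227), square to the fingers, and the contactor stands inside the large ring at (343,405). I'll descend.

Call:
play_rows(
  steps=[
    [[-0.0011,-0.0008,0.016,0],[0,0,0.02,0],[0,0,0.02,0],[0,0,0.02,0],[0,0,0.02,0]],
  ],
  gripper=0.065,
)

```text
time: 30.5
ee_pos: [0.4531, 0.2553, 0.0737]
tcp_rot: [180.0, 0.0, 160.2]
wrist_force: [0.1, -0.6, 0.5]
opening: 0.0649
grasp_force: 0.0
```

Call:
play_rows(
  steps=[
    [[0,0,0.02,0],[0,0,0.02,0],[0,0,0.015,0],[0,0,0.008,0],[0,0,0,0]],
  ],
)

```text
time: 30.92
ee_pos: [0.4521, 0.2547, 0.0099]
tcp_rot: [-179.9, -0.1, 160.1]
wrist_force: [0.4, -0.6, -0.5]
opening: 0.0648
grasp_force: 0.0
```

Call:
play_rows(
  steps=[
    [[0,0,0,0],[0,0,0,0],[0,0,0,0],[0,0,0,0],[0,0,0,0]],
  ],
  gripper=0.02,
)

```text
time: 31.33
ee_pos: [0.4539, 0.2557, 0.013]
tcp_rot: [179.9, 0.1, 160.0]
wrist_force: [-0.0, 0.3, 6.1]
opening: 0.0394
grasp_force: 42.2
```

Call:
play_rows(
  steps=[
    [[0,0,0,0],[0,0,0,0],[0,0,0,0],[0,0,0,0],[0,0,0,0]],
  ],
)

```text
time: 31.75
ee_pos: [0.4539, 0.2557, 0.013]
tcp_rot: [179.9, 0.1, 160.0]
wrist_force: [-0.8, -1.2, 7.0]
opening: 0.0391
grasp_force: 42.2
```

```bash
python3 -c "
from h import *
go(628,75.5,130,156.7)"
```

```text
pos [453.9 255.7  13. ] yaw 160.0 q [ 29.   3. -17.  71.  -0.  49.] open 0.0391 shift [-0.2254 -0.1097 -0.1169] turn(rad, tool z) 0.058 t 31.8 F [-0.8 -1.2  7. ]
```

Call:
play_rows(
  steps=[
    [[0,0,-0.01,0],[0,0,-0.02,0],[0,0,-0.03,0],[0,0,-0.03,0],[0,0,-0.027,0]],
  ],
)

```text
time: 32.17
ee_pos: [0.453, 0.2552, 0.131]
tcp_rot: [180.0, 0.0, 160.0]
wrist_force: [1.3, 0.5, -1.0]
opening: 0.0397
grasp_force: 41.3
```

Call:
play_rows(
  steps=[
    [[-0.015,-0.0073,0,0],[-0.015,-0.0073,0,0],[-0.015,-0.0073,0,0],[-0.015,-0.0073,0,0],[-0.015,-0.0073,0,0]],
  ],
)

```text
time: 32.58
ee_pos: [0.5115, 0.1948, 0.1293]
tcp_rot: [180.0, 0.0, 160.0]
wrist_force: [-0.2, 0.8, -1.7]
opening: 0.0396
grasp_force: 41.4
```

Call:
play_rows(
  steps=[
    [[-0.015,-0.0073,0,0],[-0.015,-0.0073,0,0],[-0.015,-0.0073,0,0],[-0.015,-0.0073,0,0],[-0.015,-0.0073,0,0]],
  ],
)

```text
time: 33.0
ee_pos: [0.5696, 0.1347, 0.1292]
tcp_rot: [180.0, 0.0, 160.0]
wrist_force: [0.7, 1.0, -1.3]
opening: 0.0394
grasp_force: 41.4
```

Call:
play_rows(
  steps=[
    [[-0.015,-0.0073,0,0],[-0.015,-0.0073,0,0],[-0.015,-0.0073,0,0],[-0.015,-0.0073,0,0],[-0.015,-0.0073,0,0]],
  ],
)

```text
time: 33.42
ee_pos: [0.628, 0.0745, 0.1288]
tcp_rot: [180.0, -0.0, 160.0]
wrist_force: [-0.2, -0.1, -1.1]
opening: 0.0394
grasp_force: 41.4
```

Call:
play_rows(
  steps=[
    [[0,0,0.02,0.029],[0,0,0.02,0.029],[0,0,0.015,0],[0,0,0,0],[0,0,0,0]],
  ],
)

```text
time: 33.83
ee_pos: [0.6268, 0.0751, 0.0732]
tcp_rot: [-180.0, -0.1, 156.7]
wrist_force: [-1.0, -0.7, -0.4]
opening: 0.0395
grasp_force: 41.3
```

```bash
python3 -c "
from h import *
go(628,75.5,21,156.7)
c=shot('wrist','w8')"
```

```text
pos [626.8  75.1  73.2] yaw 156.7 q [ 7. 16.  5. 79.  0. 30.] open 0.0395 shift [-0.001   0.0008  0.0522] turn(rad, tool z) -0.0 t 33.8 F [-1.  -0.7 -0.4]
```

View pics/w8.png

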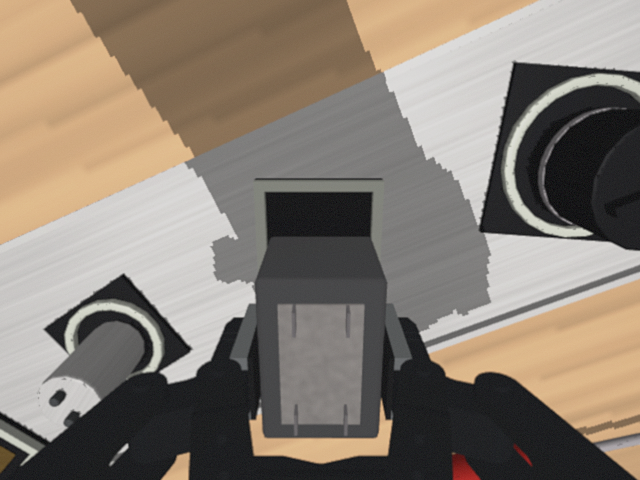

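The relay is in line with the short recess (266..372 px). The capacitor and contactor both sit inside their rings. I'll lower the relay.

Call:
play_rows(
  steps=[
    [[-0.0003,0.0003,0.015,0],[0,0,0.015,0],[0,0,0.012,0],[0,0,0.006,0],[0,0,0,0]],
  ],
)

```text
time: 34.3
ee_pos: [0.627, 0.0756, 0.0247]
tcp_rot: [-180.0, -0.1, 156.7]
wrist_force: [-0.3, -0.8, -1.0]
opening: 0.039
grasp_force: 41.4
```

Call:
play_rows(
  steps=[
    [[0,0,0.002,0],[0,0,0.001,0],[0,0,0,0],[0,0,0,0],[0,0,0,0]],
  ],
)

```text
time: 34.72
ee_pos: [0.6278, 0.0757, 0.0231]
tcp_rot: [180.0, 0.0, 156.7]
wrist_force: [-0.7, -0.1, -0.6]
opening: 0.0389
grasp_force: 41.4
```

Call:
play_rows(
  steps=[
    [[0,0,0.001,0],[0,0,0,0],[0,0,0,0],[0,0,0,0],[0,0,0,0]],
  ],
)

```text
time: 35.13
ee_pos: [0.6275, 0.0756, 0.0216]
tcp_rot: [-180.0, -0.0, 156.7]
wrist_force: [-0.6, -0.5, -1.4]
opening: 0.0394
grasp_force: 41.4
```

Call:
play_rows(
  steps=[
    [[0,0,0.0007,0],[0,0,0,0],[0,0,0,0],[0,0,0,0],[0,0,0,0]],
  ],
)

```text
time: 35.55
ee_pos: [0.6276, 0.0757, 0.021]
tcp_rot: [180.0, 0.0, 156.7]
wrist_force: [-0.2, -0.1, 0.3]
opening: 0.0392
grasp_force: 41.4
```

Call:
play_rows(
  steps=[
    [[0,0,0.0005,0],[0,0,0,0],[0,0,0,0],[0,0,0,0],[0,0,0,0]],
  ],
)

```text
time: 35.97
ee_pos: [0.6276, 0.0757, 0.021]
tcp_rot: [180.0, 0.0, 156.7]
wrist_force: [-2.4, 0.2, 5.0]
opening: 0.0393
grasp_force: 42.0
```

Call:
play_rows(
  steps=[
    [[0,0,0,0],[0,0,0,0],[0,0,0,0],[0,0,0,0],[0,0,0,0]],
  ],
  gripper=0.065,
)

```text
time: 36.38
ee_pos: [0.6275, 0.0756, 0.0202]
tcp_rot: [-180.0, -0.0, 156.7]
wrist_force: [-0.4, -0.4, 1.1]
opening: 0.065
grasp_force: 0.0
```

Call:
play_rows(
  steps=[
    [[0,0,-0.015,0],[0,0,-0.03,0],[0,0,-0.035,0],[0,0,-0.035,0],[0,0,-0.035,0]],
  ],
)

```text
time: 36.8
ee_pos: [0.6272, 0.0756, 0.1719]
tcp_rot: [-180.0, -0.0, 156.7]
wrist_force: [1.3, 0.4, 1.0]
opening: 0.0652
grasp_force: 0.0
```

Call:
play_rows(
  steps=[
    [[0.03,0,0,0],[0.03,0,0,0],[0.03,0,0,0],[0.03,0,0,0],[0.03,0,0,0]],
  ],
)

```text
time: 37.22
ee_pos: [0.4885, 0.1353, 0.1702]
tcp_rot: [180.0, 0.0, 156.7]
wrist_force: [-0.1, 0.4, 0.3]
opening: 0.0648
grasp_force: 0.0
```

Call:
play_rows(
  steps=[
    [[0.03,0,0,0],[0.03,0,0,0],[0.03,0,0,0],[0.03,0,0,0],[0,0,0,0]],
  ],
)

```text
time: 37.63
ee_pos: [0.3763, 0.1836, 0.171]
tcp_rot: [180.0, -0.0, 156.8]
wrist_force: [-0.1, -0.0, 0.1]
opening: 0.0652
grasp_force: 0.0
```

Call:
play_rows(
  steps=[
    [[0,0,0,0],[0,0,0,0],[0,0,0,0],[0,0,0,0],[0,0,0,0]],
  ],
)

```text
time: 38.05
ee_pos: [0.3801, 0.1821, 0.1701]
tcp_rot: [-180.0, -0.0, 156.6]
wrist_force: [-0.0, 0.9, -0.1]
opening: 0.065
grasp_force: 0.0
```

```bash
python3 -c "
from h import *
t=bot.camera('top')['img'];s=bot.camera('scene')['img']
a=cv2.resize(t[165:340,175:505],(560,297),interpolation=2);b=cv2.resize(s[220:370,120:480],(560,233),interpolation=2)
cv2.imwrite('pics/fin.png',np.vstack([a,b]));go(0,0,0)"
```

```text
pos [379.9 182.2 170.2] yaw 156.6 q [ 26. -13. -14.  89.  -0.  49.] open 0.0652 shift [ 0.2765 -0.3178  0.1704] turn(rad, tool z) 0 t 38.1 F [ 1.3 -0.2 -0.1]
```

View pics/fin.png

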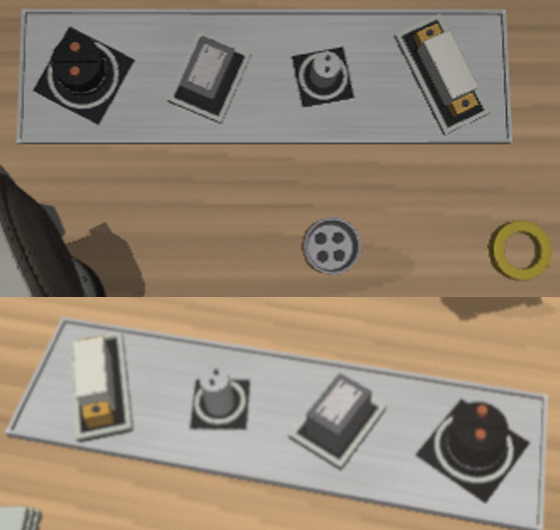

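All four parts stand flat in their recesses: contactor (82,72), relay (208,75), capacitor (325,70) and fuse (447,65). The cup (330,245) and tape (522,250) haven't moved, so I'm handing the job in.

```bash
python3 -c "
from workcell import bot
print(bot.job_done())"
```

```text
the job is handed in; nothing more can be done
None
```

I handed the job in after about 38 s of robot time: in the final pictures all four parts stand upright in their matching recesses, and the tape roll and bolt cup are where they were.

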